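# Show a tea carton's printed panels to the pantry scanner

### The job

Check the black tea carton in the middle of the worktop into the pantry: hold it upright over the white cross of the label scanner, about 5 cm above the scanner's foot plate, and turn it so that the window sees squarely first its left panel, then its front (the green-emblem side that starts out towards the robot), then its right panel (left and right as you look at the front), each held still for a second. Then stand it upright on the round tray and let go; leave the open beige capsule carton alone.

Things in the scene. Friction and masses are not known exactly. Their poses are not given: they have to be found in the camera images.
- tea_box: Loose upright black tea carton, 61 (x) x 65 (y) mm, firm body 109 mm high, folded top to 130 mm without grip, under 0.2 kg. Origin: centre of its underside, z up. Front (big green leaf emblem) looks along its -x, left panel along +y, right panel along -y. Starts with the front towards the robot within 30 degrees. A like carton far back by the wall is not meant.
- scanner: Fixed, at the left: white head 92 wide, 60 deep, 110 mm high, on a grey foot plate 6 mm thick reaching 165 mm out before it. Origin: on the worktop below the middle of the dark window, which looks along its -x (to the robot's right, within 20 degrees). White cross on the plate centred at x -100 mm, y 0: the carton's middle goes over it, underside 50 mm above the plate.
- tray: Fixed flat round light stone-patterned tray at the right, 361 mm across, rim 16 mm high. Origin: centre of its underside; its flat floor is 3 mm higher and 172 mm in radius. The carton must stand wholly on the floor: its middle within 130 mm of the centre.
- capsule_carton: Loose light bystander: open beige carton with torn flaps, body 124 mm high (flaps to 150). Origin: on its underside near one edge (body spans x -45 to 1, y -25 to 32 mm). It and the tea carton stand one nearer to, one 10 to 20 cm farther from the robot, either way round. It must stay where it is.
There are look-alikes about, which are no part of the job. Leave any blue look-alike of the tea_box alone.

How it is judged (in metres and radians):
On the way, in this order (a step that is already met when the one before it is completed fails the run):
1. left panel to the window, held upright over the cross (20 mm), 20 to 80 mm clear of the foot plate, square to the window (15 degrees) (x of tea_box in the frame of scanner between -0.12 and -0.08 m and y of tea_box in the frame of scanner between -0.02 and 0.02 m and z of tea_box in the frame of scanner between 0.026 and 0.086 m and angle between tea_box's own z axis and vertical below 0.26 rad and angle between the y axis of tea_box and the x axis of scanner, either way round below 0.26 rad and y of scanner in the frame of tea_box above 0 m), for 0.3 s.
2. front to the window, held upright over the cross (20 mm), 20 to 80 mm clear of the foot plate, square to the window (15 degrees) (x of tea_box in the frame of scanner between -0.12 and -0.08 m and y of tea_box in the frame of scanner between -0.02 and 0.02 m and z of tea_box in the frame of scanner between 0.026 and 0.086 m and angle between tea_box's own z axis and vertical below 0.26 rad and angle between the x axis of tea_box and the x axis of scanner, either way round below 0.26 rad and x of scanner in the frame of tea_box below 0 m), for 0.3 s.
3. right panel to the window, held upright over the cross (20 mm), 20 to 80 mm clear of the foot plate, square to the window (15 degrees) (x of tea_box in the frame of scanner between -0.12 and -0.08 m and y of tea_box in the frame of scanner between -0.02 and 0.02 m and z of tea_box in the frame of scanner between 0.026 and 0.086 m and angle between tea_box's own z axis and vertical below 0.26 rad and angle between the y axis of tea_box and the x axis of scanner, either way round below 0.26 rad and y of scanner in the frame of tea_box below 0 m), for 0.3 s.
At the end, for the whole second after the job is handed in: The tea carton stands upright (10 degrees) and at rest on the round tray, its middle within 130 mm of the tray's centre; the capsule carton is within 30 mm of where it stood (horizontal distance between tea_box and tray below 0.13 m and z of tea_box in the frame of tray between -0.003 and 0.012 m and angle between tea_box's own z axis and vertical below 0.17 rad and linear speed of tea_box below 0.02 m/s and distance of capsule_carton from where it was at the start of the episode below 0.03 m); the robot touches nothing.
It fails at once if the capsule carton is moved more than 30 mm or tipped over (distance of capsule_carton from where it was at the start of the episode above 0.03 m or angle between capsule_carton's own z axis and vertical above 0.35 rad).
It also fails if it takes over 59 s, if anything falls off the work surface, if the arm or the gripper's body presses on something with over 40 N, if the wrist force passes 120 N, or if a joint passes its speed limit or range.

### The arm

A 6-joint arm with a two-finger parallel gripper is mounted at the origin on a cart in front of the work surface, level with it; the furniture and walls round the work are solid. World frame = base frame: x ahead of the robot, y to its left, z up, the work surface at z = 0. Lengths are in mm, angles in rad, forces in N, time in s.
With the tool pointing down it reaches from about 275 to 1000 mm from the base axis. Payload 8.4 kg.
Tool frame: the origin (TCP) lies at the very end of the fingers, on their centre line; the grasp point (between the pads) lies 19 mm behind it; z points along the fingers, y is the line along which they close (so a half turn about z gives the same grasp; the last joint's range is limited). The gripper opens to 85 mm and grips with 20 to 120 N. Pads are 22 mm wide; open, the fingers measure 114 mm over their backs; the gripper's body (76 mm by 85 mm) begins 54 mm behind the grasp point. The pads swing forward as they close: fully open they stand 13 mm farther back than shut.
Start: joints at [1.343, 0.353, 1.633, -0, 1.155, -0.002], TCP at [139.927, 609.137, 231.281] pointing down, gripper open.
Joint ranges: [-2.63, 2.63], [-0.92, 2.1], [0.06, 2.66], [-1.3, 4.44], [0, 2.69], [-3.02, 3.02]. Speed limits (rad/s): [2.22, 2.22, 2.79, 3.14, 3.14, 3.14].

### API

Orientations are given as [roll, pitch, yaw] about the fixed x, y, z axes, in that order (R = Rz(yaw) Ry(pitch) Rx(roll)).
In Python, from rig import r, vision gives the robot as it stands. The module is installed in compiled form; this text tells all that it offers.
- The arm moves only by the tool play_rows, never from a script. Its argument "steps" is a list of rows, each an object with "delta_pos": the shift along the tool's x, y, z in cm, a list of three; "yaw": the turn about the tool's z in rad; "jaw": the opening in per cent of the stroke, from 0 (shut) to 100 (fully open). A call has exactly 8 rows; each row is the pose to reach, as a shift and turn from the pose commanded when the call began, along the tool's axes at that moment; what a row does not reach only later rows make up. A row lasts 1/10 s, in which the tool goes at most 50 mm and 8.59 degrees, less where a joint would pass 70% of its speed; a pose out of reach is approached as far as the arm can. A call with a gripper value outside its range is refused whole. The fingers move at their own pace and stop on an object; "grip_force" is the grip in N (left out, the last holds). Time passes only in rows, so rows that repeat a pose let the fingers close, or fill a call up. It gives the time, the measured TCP pose, the force, the opening and the grip force at its end, in the units of the state.
- r.sense(): the state, without advancing time (a new reading comes with each control period).
- vision.grab_frame(name): name is "side" or "top" or "wrist"; returns (picture, depth): 420x560x3 uint8, red, green, blue; 420x560 float32, mm along the optical axis (not along the pixel's ray), 0 where there is no reading.
- vision.calibration(name): a dict with "mtx" (3x3 intrinsics, pixels), "k1" (the pictures are not rectified: a ray, as slopes to the right and down, at radius r is drawn at 1 + k1 r^2 times it, then the intrinsics apply), "extrinsics" (4x4, takes a point from camera to world coordinates). Camera axes: x right, y down, z forward; pixel columns grow to the right and rows downward; lengths in mm; the calibration is good to about 2 mm. A picture is of the moment at which its call begins: read the wrist's pose just before it. calibration takes no time and is no camera call; for the wrist camera it gives the pose at the moment of the call.
- r.sign_off(): hands the job in; it is judged then, once.
Trained networks look in the newest picture that a camera, given by its name, has taken for a name from the list of things; names that differ only in an ending like _2 or _b are one class to them, and where a whole thing is asked for, a point or a joint stands for the part that bears it (a point fixed in the world has none). Each returns a list of dicts, best first, with "conf" (0 to 1); they miss things now and then, are a little off and sometimes report something else, mostly with a low value. They report only what shows in the picture. A call takes as long as a camera call. They do not tell look-alikes from the thing itself.
- vision.cut_out(camera, thing): "region" (420x560 bool, what is visible of it) and "uv" ([column, row] in pixels, amid what is visible of it).
- vision.landmark_of(camera, thing): "uv" ([column, row] in pixels: a listed point, or the origin of a listed thing).
The state is a dict: "clock": time; "qpos": joint angles; "qvel": joint speeds; "joint_efforts": joint torques, N m; "eef_pos": TCP position; "tcp_rot": TCP orientation; "contact_force": force on the tool from outside, world axes, zero at the start; "wrist_torque": the same for the moment, N m; "opening": opening from 0.0 (shut) to 1.0 (fully open); "grasp_force": force on a finger pad.
Only numpy, scipy, OpenCV 4.12 (cv2) and the standard library are available. Lean on these libraries where they do the work, as an engineer would, in place of code of your own. Each camera call takes 0.05 s, during which the arm holds its last target. There are 200 camera calls.

## Working session

There is one attempt and no reset: what is moved stays moved. The work goes in short steps, Python scripts to look and compute and a tool call to move; the robot and the scene stay as the last step left them, time stands still between calls to the robot, and variables do not carry over. Pictures are saved under pics/ and viewed, at most 10 in all, crops included, and the job is handed in when it is done.

Besides the shell and the picture viewer there is one more tool, called after "Emit:" by a JSON object that holds its "api" and its "payload", one argument or row to a line. play_rows: Moves the arm, as the interface text tells. Its arguments: {"type":"object","properties":{"steps":{"type":"array"},"grip_force":{"type":"number"}},"required":["steps"]}

```bash
mkdir -p pics; cat > h.py <<'E'
import numpy as np, cv2
from rig import r, vision
def world(name,uv,d,cal=None):
    c=cal or vision.calibration(name);K=np.array(c["mtx"]);E=np.array(c["extrinsics"]);k=c["k1"]
    uv=np.atleast_2d(np.array(uv,float))
    p=cv2.undistortPoints(uv.reshape(-1,1,2),K,np.array([k,0,0,0.])).reshape(-1,2)
    P=np.c_[p,np.ones(len(p))]*np.asarray(d).reshape(-1,1)
    return P@E[:3,:3].T+E[:3,3]
def region(name,reg,dep,cal=None):
    v,u=np.nonzero(reg&(dep>0)); return world(name,np.c_[u,v],dep[v,u],cal)
E
cat > a.py <<'E'
from h import *
ims=[]
for n in ["side","top"]:
    im,d=vision.grab_frame(n);np.save(n+".npy",d);cv2.imwrite(n+"_raw.png",im[:,:,::-1])
    cv2.imwrite(f"pics/{n}.png",im[:,:,::-1])
    for t in ["tea_box","scanner","tray","capsule_carton"]:
        for o in vision.cut_out(n,t)[:4]:
            P=region(n,o["region"],d)
            print(n,t,round(o["conf"],2),np.round(o["uv"]),len(P),np.round(np.percentile(P,[2,50,98],axis=0)).tolist() if len(P) else 0)
print(r.sense()["clock"],r.sense()["tcp_rot"])
E
python3 a.py
```

```text
side tea_box 0.81 [213. 256.] 1816 [[653.0, 212.0, 0.0], [685.0, 262.0, 84.0], [734.0, 286.0, 127.0]]
side tea_box 0.8 [254. 200.] 1083 [[626.0, -9.0, 4.0], [654.0, 43.0, 83.0], [683.0, 52.0, 126.0]]
side scanner 0.73 [293. 305.] 4822 [[429.0, 191.0, 4.0], [498.0, 372.0, 36.0], [566.0, 410.0, 111.0]]
side tray 0.64 [276. 155.] 4180 [[482.0, -466.0, 1.0], [648.0, -309.0, 4.0], [809.0, -129.0, 18.0]]
side capsule_carton 0.81 [318. 189.] 1278 [[456.0, -56.0, 4.0], [488.0, 10.0, 96.0], [540.0, 26.0, 149.0]]
top tea_box 0.83 [197. 170.] 691 [[658.0, 206.0, -1.0], [689.0, 238.0, 111.0], [734.0, 280.0, 128.0]]
top tea_box 0.61 [274. 183.] 612 [[630.0, -20.0, -1.0], [653.0, 15.0, 113.0], [696.0, 47.0, 128.0]]
top scanner 0.57 [175. 236.] 3065 [[430.0, 185.0, 1.0], [501.0, 307.0, 7.0], [567.0, 397.0, 112.0]]
top tray 0.82 [376. 200.] 10421 [[488.0, -460.0, -2.0], [648.0, -299.0, 3.0], [813.0, -136.0, 17.0]]
top capsule_carton 0.84 [280. 236.] 838 [[462.0, -52.0, -1.0], [507.0, -5.0, 127.0], [548.0, 28.0, 150.0]]
0.5 [-3.14153105e+00  1.71659546e-05  2.91578337e+00]
```

View pics/side.png

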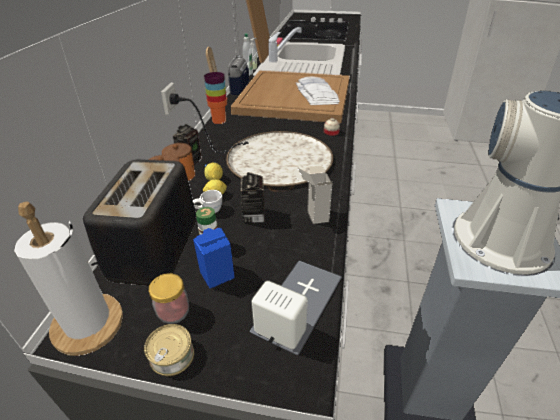

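View pics/top.png

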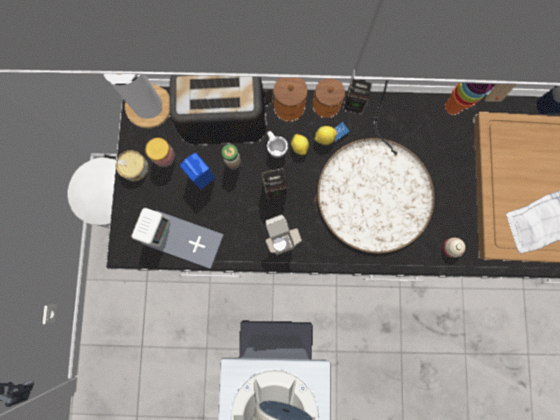

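Candidates:
- Black carton mid-worktop: side (254,200), top (274,183). This is the one I want.
- Blue look-alike: side (213,256), top (197,170).
- Black carton by the wall: side (187,138), top (358,95).

The capsule carton at top (281,236) stands in front of the target, and the scanner cross is at top (197,244). Next I'll crop the choice and measure.

```bash
cat > b.py <<'E'
from h import *
import sys
a=cv2.imread("side_raw.png")[160:235,205:350];b=cv2.imread("top_raw.png")[150:260,130:300]
A=cv2.resize(a,None,fx=4,fy=4,interpolation=2);B=cv2.resize(b,None,fx=2.7,fy=2.7,interpolation=2)
C=np.zeros((A.shape[0]+B.shape[0],A.shape[1],3),np.uint8);C[:A.shape[0]]=A;C[A.shape[0]:,:B.shape[1]]=B
cv2.imwrite("pics/crop.png",C)
for n in ["side","top"]:
    d=np.load(n+".npy");full=region(n,d>0,d)
    # plate and head
    P=full
    for nm,m in [("plate",(P[:,2]>3)&(P[:,2]<12)&(P[:,0]>410)&(P[:,0]<590)&(P[:,1]>170)&(P[:,1]<420)),
                 ("head",(P[:,2]>95)&(P[:,2]<120)&(P[:,0]>410)&(P[:,0]<600)&(P[:,1]>290)&(P[:,1]<430)),
                 ("tea",(P[:,2]>40)&(P[:,2]<140)&(P[:,0]>600)&(P[:,0]<720)&(P[:,1]>-50)&(P[:,1]<80)),
                 ("caps",(P[:,2]>40)&(P[:,2]<160)&(P[:,0]>420)&(P[:,0]<580)&(P[:,1]>-80)&(P[:,1]<60))]:
        Q=P[m][:,:2].astype(np.float32)
        if len(Q)>5: print(n,nm,len(Q),np.round(cv2.minAreaRect(Q)[0]),np.round(cv2.minAreaRect(Q)[1]),round(cv2.minAreaRect(Q)[2],1))
    # white cross
    im=cv2.imread(n+"_raw.png");w=(im.min(2)>170)&(d>0)
    v,u=np.nonzero(w);X=world(n,np.c_[u,v],d[v,u]);k=(X[:,2]<15)&(X[:,0]>420)&(X[:,0]<560)&(X[:,1]>180)&(X[:,1]<300)
    print(n,"cross",k.sum(),X[k].mean(0).round(),X[k].min(0).round(),X[k].max(0).round())
    for t in ["scanner","tea_box"]:
        for o in vision.landmark_of(n,t)[:3]: print(n,t,o["conf"],o["uv"], )
E
python3 b.py
```

```text
side plate 2085 [499. 295.] [250. 175.] 89.3
side head 1442 [520. 372.] [59. 92.] 72.2
side tea 844 [659.  16.] [59. 67.] 12.7
side caps 1041 [505.  -6.] [89. 94.] 22.8
side cross 107 [481. 247.   6.] [456. 221.   3.] [505. 271.   9.]
side scanner 0.76 [285.7, 320.9]
side tea_box 0.71 [216.0, 275.5]
side tea_box 0.56 [254.4, 217.6]
top plate 1983 [501. 293.] [246. 178.] 90.0
top head 690 [524. 368.] [59. 92.] 72.2
top tea 543 [663.  16.] [59. 63.] 13.4
top caps 765 [511.  -6.] [89. 91.] 22.2
top cross 106 [484. 247.   6.] [459. 222.   0.] [508. 270.  13.]
top tea_box 0.87 [277.0, 187.2]
top tea_box 0.76 [202.9, 171.6]
```

View pics/crop.png

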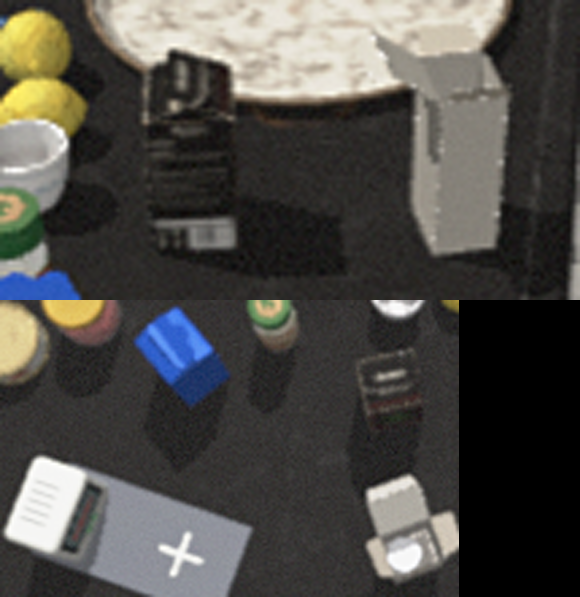

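Target confirmed: the black carton at (254,200) in the side view, about (661,16) mm, yaw about 13°. The scanner yaw is about 72° and the cross is at about (482,247). I'll move over the carton now, turning the tool on the way.

Emit:
{"api": "play_rows", "payload": {
  "steps": [
    {"delta_pos": [-4,-2.9,0],"yaw": -0.06,"jaw": 100},
    {"delta_pos": [-8,-5.8,0],"yaw": -0.12,"jaw": 100},
    {"delta_pos": [-12,-8.7,0],"yaw": -0.18,"jaw": 100},
    {"delta_pos": [-16,-11.6,0],"yaw": -0.24,"jaw": 100},
    {"delta_pos": [-20,-14.5,0],"yaw": -0.3,"jaw": 100},
    {"delta_pos": [-24,-17.4,0],"yaw": -0.36,"jaw": 100},
    {"delta_pos": [-28,-20.3,0],"yaw": -0.42,"jaw": 100},
    {"delta_pos": [-32,-23.1,0],"yaw": -0.454,"jaw": 100}
  ]
}}

```text
clock: 1.5
eef_pos: [401.1, 310.7, 231.6]
tcp_rot: [3.141, 0.001, -2.911]
contact_force: [0.7, 1.2, 0.8]
opening: 0.996
grasp_force: 0.0
```

```bash
cat > go.py <<'E'
from h import *
import sys
x,y,z,yaw=map(float,sys.argv[1:5])
s=r.sense();p=np.array(s["eef_pos"]);w=s["tcp_rot"][2]
d=np.array([x,y])-p[:2]
print("pos",p.round(1),"yaw",np.degrees(w).round(2),"rot",np.round(s["tcp_rot"],3),"q",np.round(s["qpos"],2),"clk",s["clock"],"open",round(s["opening"],3),"grip",s["grasp_force"])
print("delta cm",np.round([(d@[np.cos(w),np.sin(w)])/10,(d@[np.sin(w),-np.cos(w)])/10,(p[2]-z)/10],2),"yaw",round(-((np.radians(yaw)-w+np.pi)%(2*np.pi)-np.pi),3),np.hypot(*d))
E
python3 go.py 661 16 231 193
```

```text
pos [401.1 310.7 231.6] yaw -166.78 rot [ 3.141e+00  1.000e-03 -2.911e+00] q [ 0.66  0.17  1.88 -0.    1.09 -1.15] clk 1.5 open 0.996 grip 0.0
delta cm [-18.56 -34.63   0.06] yaw 0.004 392.91906449712184
```

Emit:
{"api": "play_rows", "payload": {
  "steps": [
    {"delta_pos": [-2.3,-4.3,0],"yaw": 0,"jaw": 100},
    {"delta_pos": [-4.6,-8.7,0],"yaw": 0,"jaw": 100},
    {"delta_pos": [-7,-13,0],"yaw": 0,"jaw": 100},
    {"delta_pos": [-9.3,-17.3,0],"yaw": 0,"jaw": 100},
    {"delta_pos": [-11.6,-21.7,0],"yaw": 0,"jaw": 100},
    {"delta_pos": [-14,-26,0],"yaw": 0,"jaw": 100},
    {"delta_pos": [-16.5,-30.5,0],"yaw": 0,"jaw": 100},
    {"delta_pos": [-18.6,-34.6,0],"yaw": 0,"jaw": 100}
  ]
}}

```text
clock: 2.3
eef_pos: [660.9, 15.5, 231.4]
tcp_rot: [-3.142, 0.0, -2.914]
contact_force: [0.8, -0.2, -0.6]
opening: 1.0
grasp_force: 0.0
```

```bash
cat > w.py <<'E'
from h import *
im,d=vision.grab_frame("wrist");cal=vision.calibration("wrist");cv2.imwrite("pics/wrist.png",im[:,:,::-1])
for o in vision.cut_out("wrist","tea_box")[:3]:
    P=region("wrist",o["region"],d,cal);print(o["conf"],o["uv"],len(P),np.percentile(P,[2,50,98],axis=0).round())
P=region("wrist",d>0,d,cal)
for z0 in (20,60,95):
    m=(P[:,2]>z0)&(P[:,2]<135)&(np.hypot(P[:,0]-661,P[:,1]-16)<65);Q=P[m][:,:2].astype(np.float32)
    if len(Q)>9: print(z0,len(Q),cv2.minAreaRect(Q))
E
python3 w.py; python3 go.py 661 16 231 193
```

```text
0.93 [283.1, 197.9] 7153 [[633. -24.  20.]
 [656.   7. 114.]
 [693.  38. 126.]]
0.89 [509.3, 276.0] 9808 [[661. 198.   5.]
 [690. 221.  92.]
 [737. 246. 125.]]
20 7070 ((665.928955078125, 8.662635803222656), (59.33564758300781, 62.162384033203125), 13.481045722961426)
60 6668 ((665.8797607421875, 8.732124328613281), (59.265079498291016, 62.159080505371094), 13.326117515563965)
95 6078 ((666.1297607421875, 8.795074462890625), (58.74250411987305, 62.15968704223633), 13.31811237335205)
pos [662.7  12.8 231. ] yaw -167.14 rot [-3.140e+00  2.000e-03 -2.917e+00] q [ 0.02  0.41  1.55 -0.    1.18 -1.78] clk 2.4 open 1.002 grip 0.0
delta cm [0.1  0.35 0.  ] yaw -0.002 3.6437525871946095
```

View pics/wrist.png

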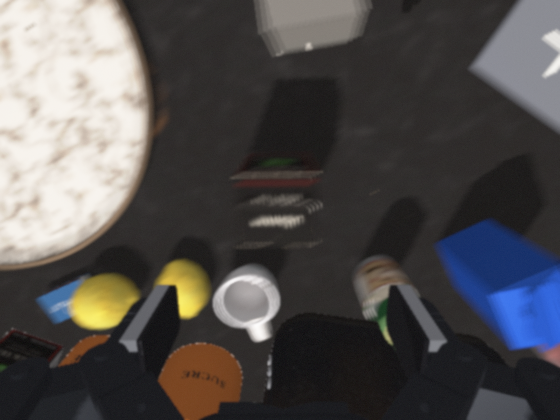

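The wrist view shows the carton at (278,205), with a green emblem towards the robot at (280,163). The blue box is off to the right at (510,280). The arm was still settling during the shot, so I'll measure once more now that it's at rest.

```bash
sed -i 's/^im,d=.*/import time\ncal=vision.calibration("wrist");im,d=vision.grab_frame("wrist")/' w.py; python3 w.py; python3 go.py 661 16 231 193.3
```

```text
0.81 [512.6, 273.5] 9473 [[656. 204.   5.]
 [685. 226.  89.]
 [732. 249. 126.]]
0.57 [286.6, 195.6] 7265 [[628. -18.  16.]
 [651.  12. 114.]
 [691.  43. 126.]]
20 7093 ((661.5450439453125, 14.409235000610352), (59.50410842895508, 62.53531265258789), 14.091124534606934)
60 6699 ((661.5450439453125, 14.409235000610352), (59.50410842895508, 62.53531265258789), 14.091124534606934)
95 6124 ((661.7586059570312, 14.383827209472656), (59.039894104003906, 62.54524612426758), 14.304506301879883)
pos [659.7  16.4 230.7] yaw -167.04 rot [ 3.141e+00 -1.000e-03 -2.915e+00] q [ 0.02  0.41  1.55  0.    1.18 -1.77] clk 2.5 open 0.999 grip 0.0
delta cm [-0.12 -0.06 -0.03] yaw -0.006 1.321997998957177
```

Emit:
{"api": "play_rows", "payload": {
  "steps": [
    {"delta_pos": [-0.1,-0.1,2],"yaw": -0.01,"jaw": 100},
    {"delta_pos": [-0.1,-0.1,5],"yaw": -0.01,"jaw": 100},
    {"delta_pos": [-0.1,-0.1,8],"yaw": -0.01,"jaw": 100},
    {"delta_pos": [-0.1,-0.1,11],"yaw": -0.01,"jaw": 100},
    {"delta_pos": [-0.1,-0.1,13],"yaw": -0.01,"jaw": 100},
    {"delta_pos": [-0.1,-0.1,15],"yaw": -0.01,"jaw": 100},
    {"delta_pos": [-0.1,-0.1,16.5],"yaw": -0.01,"jaw": 100},
    {"delta_pos": [-0.1,-0.1,16.5],"yaw": -0.01,"jaw": 100}
  ]
}}

```text
clock: 3.3
eef_pos: [658.8, 17.6, 64.4]
tcp_rot: [3.141, -0.004, -2.902]
contact_force: [-0.6, 0.3, -0.1]
opening: 1.001
grasp_force: 0.0
```

Emit:
{"api": "play_rows", "payload": {
  "steps": [
    {"delta_pos": [0,0,0],"yaw": 0,"jaw": 65},
    {"delta_pos": [0,0,0],"yaw": 0,"jaw": 60},
    {"delta_pos": [0,0,0],"yaw": 0,"jaw": 55},
    {"delta_pos": [0,0,0],"yaw": 0,"jaw": 50},
    {"delta_pos": [0,0,0],"yaw": 0,"jaw": 50},
    {"delta_pos": [0,0,0],"yaw": 0,"jaw": 50},
    {"delta_pos": [0,0,0],"yaw": 0,"jaw": 50},
    {"delta_pos": [0,0,0],"yaw": 0,"jaw": 50}
  ],
  "grip_force": 40
}}

```text
clock: 4.1
eef_pos: [661.6, 16.7, 67.5]
tcp_rot: [-3.141, 0.002, -2.904]
contact_force: [0.1, -0.4, 6.6]
opening: 0.76
grasp_force: 44.4
```

```bash
python3 go.py 662 14.5 231 193.3
```

```text
pos [661.6  16.7  67.5] yaw -166.37 rot [-3.141e+00  2.000e-03 -2.904e+00] q [ 0.02  0.59  1.67  0.    0.89 -1.79] clk 4.1 open 0.76 grip 44.375311732292175
delta cm [  0.02  -0.22 -16.35] yaw 0.006 2.2479915016919896
```

Gripped at 64.6 mm. Lifting.

Emit:
{"api": "play_rows", "payload": {
  "steps": [
    {"delta_pos": [0,0,-1],"yaw": 0,"jaw": 50},
    {"delta_pos": [0,0,-3],"yaw": 0,"jaw": 50},
    {"delta_pos": [0,0,-5],"yaw": 0,"jaw": 50},
    {"delta_pos": [0,0,-8],"yaw": 0,"jaw": 50},
    {"delta_pos": [0,0,-11],"yaw": 0,"jaw": 50},
    {"delta_pos": [0,0,-13.5],"yaw": 0,"jaw": 50},
    {"delta_pos": [0,0,-15],"yaw": 0,"jaw": 50},
    {"delta_pos": [0,0,-15],"yaw": 0,"jaw": 50}
  ]
}}

```text
clock: 4.9
eef_pos: [661.8, 16.7, 218.8]
tcp_rot: [-3.141, 0.004, -2.903]
contact_force: [0.5, 0.3, -1.7]
opening: 0.758
grasp_force: 44.9
```

```bash
python3 go.py 482 247 217 162.2
```

```text
pos [661.8  16.7 218.8] yaw -166.35 rot [-3.141  0.004 -2.903] q [ 0.02  0.42  1.56 -0.    1.16 -1.79] clk 4.9 open 0.758 grip 44.85707223415375
delta cm [12.04 26.63  0.18] yaw 0.549 292.2050311183157
```

Emit:
{"api": "play_rows", "payload": {
  "steps": [
    {"delta_pos": [0.8,1.7,0],"yaw": 0.05,"jaw": 50},
    {"delta_pos": [2.3,5,0],"yaw": 0.12,"jaw": 50},
    {"delta_pos": [4.1,9,0],"yaw": 0.2,"jaw": 50},
    {"delta_pos": [6,13.2,0],"yaw": 0.28,"jaw": 50},
    {"delta_pos": [7.9,17.4,0],"yaw": 0.36,"jaw": 50},
    {"delta_pos": [9.7,21.4,0],"yaw": 0.44,"jaw": 50},
    {"delta_pos": [11.2,24.8,0],"yaw": 0.51,"jaw": 50},
    {"delta_pos": [12,26.6,0],"yaw": 0.55,"jaw": 50}
  ]
}}

```text
clock: 5.7
eef_pos: [478.5, 248.3, 214.7]
tcp_rot: [-3.14, -0.002, 2.829]
contact_force: [0.5, -0.2, -1.2]
opening: 0.754
grasp_force: 44.8
```

Emit:
{"api": "play_rows", "payload": {
  "steps": [
    {"delta_pos": [0,0,1],"yaw": 0,"jaw": 50},
    {"delta_pos": [0,0,3],"yaw": 0,"jaw": 50},
    {"delta_pos": [0,0,5],"yaw": 0,"jaw": 50},
    {"delta_pos": [0,0,7],"yaw": 0,"jaw": 50},
    {"delta_pos": [0,0,8.5],"yaw": 0,"jaw": 50},
    {"delta_pos": [0,0,9.4],"yaw": 0,"jaw": 50},
    {"delta_pos": [0,0,9.4],"yaw": 0,"jaw": 50},
    {"delta_pos": [0,0,9.4],"yaw": 0,"jaw": 50}
  ]
}}

```text
clock: 6.5
eef_pos: [481.5, 246.5, 122.1]
tcp_rot: [-3.141, -0.0, 2.83]
contact_force: [0.0, 0.2, -0.7]
opening: 0.755
grasp_force: 44.8
```

```bash
python3 go.py 482 247 123.5 162.2; cat > c.py <<'E'
from h import *
for n in ["side","top"]:
    im,d=vision.grab_frame(n);cv2.imwrite(f"pics/{n}2.png",im[:,:,::-1])
    for o in vision.cut_out(n,"tea_box")[:3]:
        P=region(n,o["region"],d);print(n,round(o["conf"],2),np.round(o["uv"]),np.percentile(P,[2,50,98],axis=0).round().tolist())
a=cv2.imread("pics/side2.png")[200:380,200:380]
cv2.imwrite("pics/scan.png",cv2.resize(a,None,fx=3,fy=3,interpolation=2))
E
python3 c.py
```

```text
pos [481.5 246.5 122.1] yaw 162.13 rot [-3.141 -0.     2.83 ] q [ 0.47  0.36  1.91 -0.    0.88 -0.79] clk 6.5 open 0.755 grip 44.7871595621109
delta cm [-0.03  0.06 -0.14] yaw -0.001 0.6911859328036422
side 0.95 [317. 258.] [[444.0, 224.0, 47.0], [468.0, 271.0, 117.0], [514.0, 284.0, 176.0]]
side 0.72 [213. 258.] [[653.0, 227.0, 4.0], [684.0, 263.0, 87.0], [728.0, 287.0, 126.0]]
top 0.63 [196. 171.] [[658.0, 206.0, 11.0], [687.0, 238.0, 112.0], [729.0, 277.0, 128.0]]
```

View pics/scan.png

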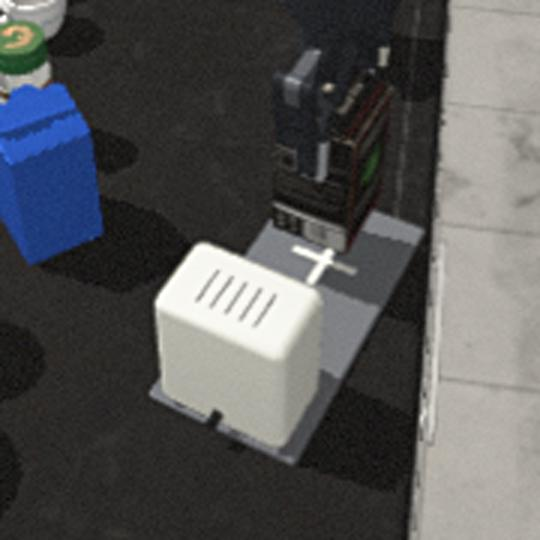

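The crop shows the carton upright over the cross, with the barcode (left) panel to the window and the green front towards the robot. I'll hold, then turn.

Emit:
{"api": "play_rows", "payload": {
  "steps": [
    {"delta_pos": [0,0,0],"yaw": 0,"jaw": 50},
    {"delta_pos": [0,0,0],"yaw": 0,"jaw": 50},
    {"delta_pos": [0,0,0],"yaw": 0,"jaw": 50},
    {"delta_pos": [0,0,0],"yaw": 0,"jaw": 50},
    {"delta_pos": [0,0,0],"yaw": 0,"jaw": 50},
    {"delta_pos": [0,0,0],"yaw": 0,"jaw": 50},
    {"delta_pos": [0,0,0],"yaw": 0,"jaw": 50},
    {"delta_pos": [0,0,0],"yaw": 0,"jaw": 50}
  ]
}}

```text
clock: 7.5
eef_pos: [481.3, 246.8, 122.3]
tcp_rot: [-3.142, -0.0, 2.83]
contact_force: [-0.0, 0.3, -1.6]
opening: 0.757
grasp_force: 44.8
```

Emit:
{"api": "play_rows", "payload": {
  "steps": [
    {"delta_pos": [0,0,0],"yaw": 0.05,"jaw": 50},
    {"delta_pos": [0,0,0],"yaw": 0.15,"jaw": 50},
    {"delta_pos": [0,0,0],"yaw": 0.26,"jaw": 50},
    {"delta_pos": [0,0,0],"yaw": 0.37,"jaw": 50},
    {"delta_pos": [0,0,0],"yaw": 0.48,"jaw": 50},
    {"delta_pos": [0,0,0],"yaw": 0.59,"jaw": 50},
    {"delta_pos": [0,0,0],"yaw": 0.7,"jaw": 50},
    {"delta_pos": [0,0,0],"yaw": 0.8,"jaw": 50}
  ]
}}

```text
clock: 8.3
eef_pos: [481.4, 246.8, 122.3]
tcp_rot: [3.142, -0.0, 2.025]
contact_force: [-0.7, -0.6, -1.7]
opening: 0.756
grasp_force: 44.8
```

Emit:
{"api": "play_rows", "payload": {
  "steps": [
    {"delta_pos": [0,0,0],"yaw": 0.1,"jaw": 50},
    {"delta_pos": [0,0,0],"yaw": 0.21,"jaw": 50},
    {"delta_pos": [0,0,0],"yaw": 0.32,"jaw": 50},
    {"delta_pos": [0,0,0],"yaw": 0.43,"jaw": 50},
    {"delta_pos": [0,0,0],"yaw": 0.54,"jaw": 50},
    {"delta_pos": [0,0,0],"yaw": 0.65,"jaw": 50},
    {"delta_pos": [0,0,0],"yaw": 0.73,"jaw": 50},
    {"delta_pos": [0,0,0],"yaw": 0.77,"jaw": 50}
  ]
}}

```text
clock: 9.1
eef_pos: [481.3, 246.8, 122.3]
tcp_rot: [-3.142, 0.0, 1.257]
contact_force: [0.7, 0.0, -2.0]
opening: 0.758
grasp_force: 44.8
```

Emit:
{"api": "play_rows", "payload": {
  "steps": [
    {"delta_pos": [0,0,0],"yaw": 0,"jaw": 50},
    {"delta_pos": [0,0,0],"yaw": 0,"jaw": 50},
    {"delta_pos": [0,0,0],"yaw": 0,"jaw": 50},
    {"delta_pos": [0,0,0],"yaw": 0,"jaw": 50},
    {"delta_pos": [0,0,0],"yaw": 0,"jaw": 50},
    {"delta_pos": [0,0,0],"yaw": 0,"jaw": 50},
    {"delta_pos": [0,0,0],"yaw": 0,"jaw": 50},
    {"delta_pos": [0,0,0],"yaw": 0,"jaw": 50}
  ]
}}

```text
clock: 9.9
eef_pos: [481.4, 246.8, 122.3]
tcp_rot: [3.142, 0.0, 1.26]
contact_force: [-0.1, -0.7, -0.7]
opening: 0.756
grasp_force: 44.8
```

```bash
python3 go.py 482 247 123.5 72.2; python3 c.py
```

```text
pos [481.4 246.8 122.3] yaw 72.19 rot [3.142 0.    1.26 ] q [ 0.47  0.36  1.91 -0.    0.88  0.78] clk 9.9 open 0.756 grip 44.82282757759094
delta cm [ 0.04  0.06 -0.12] yaw -0.0 0.6533603685927116
side 0.97 [308. 255.] [[443.0, 237.0, 62.0], [480.0, 270.0, 133.0], [513.0, 282.0, 178.0]]
side 0.9 [213. 259.] [[654.0, 227.0, 2.0], [685.0, 263.0, 85.0], [732.0, 286.0, 127.0]]
top 0.9 [198. 168.] [[658.0, 206.0, 12.0], [687.0, 238.0, 112.0], [727.0, 277.0, 128.0]]
top 0.67 [201. 242.] [[443.0, 160.0, 8.0], [479.0, 219.0, 138.0], [503.0, 229.0, 471.0]]
```

View pics/scan.png

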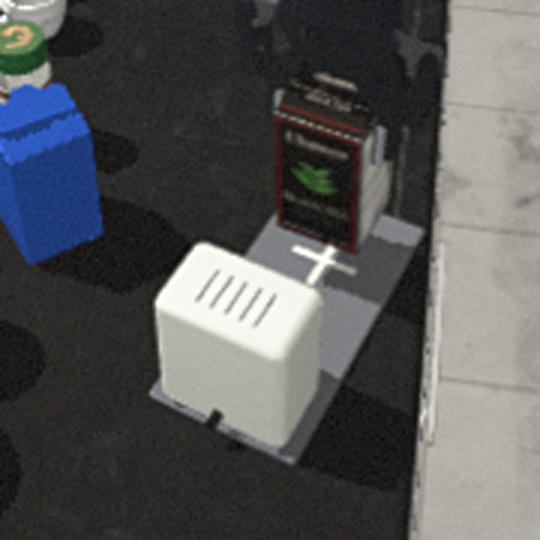

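The green-emblem front now faces the window, square to it. Next is the right panel.

Emit:
{"api": "play_rows", "payload": {
  "steps": [
    {"delta_pos": [0,0,0],"yaw": 0.05,"jaw": 50},
    {"delta_pos": [0,0,0],"yaw": 0.15,"jaw": 50},
    {"delta_pos": [0,0,0],"yaw": 0.26,"jaw": 50},
    {"delta_pos": [0,0,0],"yaw": 0.37,"jaw": 50},
    {"delta_pos": [0,0,0],"yaw": 0.48,"jaw": 50},
    {"delta_pos": [0,0,0],"yaw": 0.59,"jaw": 50},
    {"delta_pos": [0,0,0],"yaw": 0.7,"jaw": 50},
    {"delta_pos": [0,0,0],"yaw": 0.8,"jaw": 50}
  ]
}}

```text
clock: 10.9
eef_pos: [481.4, 246.8, 122.3]
tcp_rot: [-3.142, -0.0, 0.455]
contact_force: [0.9, 0.1, -1.5]
opening: 0.76
grasp_force: 44.8
```

Emit:
{"api": "play_rows", "payload": {
  "steps": [
    {"delta_pos": [0,0,0],"yaw": 0.1,"jaw": 50},
    {"delta_pos": [0,0,0],"yaw": 0.21,"jaw": 50},
    {"delta_pos": [0,0,0],"yaw": 0.32,"jaw": 50},
    {"delta_pos": [0,0,0],"yaw": 0.43,"jaw": 50},
    {"delta_pos": [0,0,0],"yaw": 0.54,"jaw": 50},
    {"delta_pos": [0,0,0],"yaw": 0.65,"jaw": 50},
    {"delta_pos": [0,0,0],"yaw": 0.73,"jaw": 50},
    {"delta_pos": [0,0,0],"yaw": 0.77,"jaw": 50}
  ]
}}

```text
clock: 11.7
eef_pos: [481.4, 246.8, 122.3]
tcp_rot: [3.142, 0.0, -0.313]
contact_force: [0.2, 0.6, -1.5]
opening: 0.756
grasp_force: 44.8
```

Emit:
{"api": "play_rows", "payload": {
  "steps": [
    {"delta_pos": [0,0,0],"yaw": 0,"jaw": 50},
    {"delta_pos": [0,0,0],"yaw": 0,"jaw": 50},
    {"delta_pos": [0,0,0],"yaw": 0,"jaw": 50},
    {"delta_pos": [0,0,0],"yaw": 0,"jaw": 50},
    {"delta_pos": [0,0,0],"yaw": 0,"jaw": 50},
    {"delta_pos": [0,0,0],"yaw": 0,"jaw": 50},
    {"delta_pos": [0,0,0],"yaw": 0,"jaw": 50},
    {"delta_pos": [0,0,0],"yaw": 0,"jaw": 50}
  ]
}}

```text
clock: 12.5
eef_pos: [481.4, 246.8, 122.3]
tcp_rot: [3.142, 0.0, -0.31]
contact_force: [0.6, 0.5, -1.5]
opening: 0.759
grasp_force: 44.8
```

```bash
python3 c.py; python3 go.py 482 247 123.5 -17.8; python3 go.py 650 -299 250 -17.8
```

```text
side 0.62 [316. 260.] [[442.0, 226.0, 60.0], [466.0, 275.0, 119.0], [511.0, 287.0, 181.0]]
top 0.93 [197. 169.] [[658.0, 206.0, 0.0], [688.0, 238.0, 112.0], [737.0, 279.0, 128.0]]
pos [481.4 246.8 122.3] yaw -17.77 rot [ 3.142  0.    -0.31 ] q [ 0.47  0.36  1.91 -0.    0.88  2.35] clk 12.7 open 0.757 grip 44.82255399227142
delta cm [ 0.06 -0.04 -0.12] yaw 0.0 0.6597542397072005
pos [481.4 246.8 122.3] yaw -17.77 rot [ 3.142  0.    -0.31 ] q [ 0.47  0.36  1.91 -0.    0.88  2.35] clk 12.7 open 0.757 grip 44.82255399227142
delta cm [ 32.72  46.83 -12.77] yaw 0.0 571.2943477937755
```

View pics/scan.png

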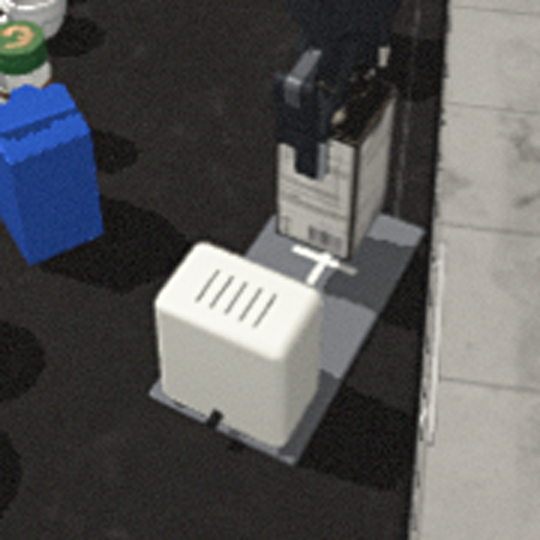

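The light right panel faces the window. Now I'll lift high over the capsule carton and go to the tray.

Emit:
{"api": "play_rows", "payload": {
  "steps": [
    {"delta_pos": [0,0,-1],"yaw": 0,"jaw": 50},
    {"delta_pos": [0,0,-3],"yaw": 0,"jaw": 50},
    {"delta_pos": [0,0,-6],"yaw": 0,"jaw": 50},
    {"delta_pos": [0,0,-9],"yaw": 0,"jaw": 50},
    {"delta_pos": [0,0,-12],"yaw": 0,"jaw": 50},
    {"delta_pos": [0,0,-15],"yaw": 0,"jaw": 50},
    {"delta_pos": [0,0,-17],"yaw": 0,"jaw": 50},
    {"delta_pos": [0,0,-18],"yaw": 0,"jaw": 50}
  ]
}}

```text
clock: 13.5
eef_pos: [482.0, 247.2, 305.2]
tcp_rot: [-3.139, -0.003, -0.31]
contact_force: [0.2, -0.7, -0.9]
opening: 0.757
grasp_force: 44.9
```

Emit:
{"api": "play_rows", "payload": {
  "steps": [
    {"delta_pos": [1.0,1.4,0],"yaw": 0,"jaw": 50},
    {"delta_pos": [2.9,4.2,0],"yaw": 0,"jaw": 50},
    {"delta_pos": [5.2,7.4,0],"yaw": 0,"jaw": 50},
    {"delta_pos": [7.5,10.7,0],"yaw": 0,"jaw": 50},
    {"delta_pos": [9.8,14,0],"yaw": 0,"jaw": 50},
    {"delta_pos": [12.1,17.3,0],"yaw": 0,"jaw": 50},
    {"delta_pos": [14.4,20.6,0],"yaw": 0,"jaw": 50},
    {"delta_pos": [16.7,23.9,0],"yaw": 0,"jaw": 50}
  ]
}}

```text
clock: 14.3
eef_pos: [567.3, -33.4, 301.9]
tcp_rot: [3.141, 0.001, -0.31]
contact_force: [-0.1, 0.6, -1.3]
opening: 0.762
grasp_force: 44.8
```

Emit:
{"api": "play_rows", "payload": {
  "steps": [
    {"delta_pos": [2.3,3.3,0],"yaw": 0,"jaw": 50},
    {"delta_pos": [4.6,6.6,0],"yaw": 0,"jaw": 50},
    {"delta_pos": [6.9,9.9,0],"yaw": 0,"jaw": 50},
    {"delta_pos": [9.2,13.2,0],"yaw": 0,"jaw": 50},
    {"delta_pos": [11.5,16.5,0],"yaw": 0,"jaw": 50},
    {"delta_pos": [13.6,19.6,0],"yaw": 0,"jaw": 50},
    {"delta_pos": [15.2,21.8,0],"yaw": 0,"jaw": 50},
    {"delta_pos": [16,22.9,0],"yaw": 0,"jaw": 50}
  ]
}}

```text
clock: 15.1
eef_pos: [649.8, -300.8, 301.2]
tcp_rot: [3.141, 0.001, -0.312]
contact_force: [0.6, 0.5, -1.5]
opening: 0.761
grasp_force: 44.8
```

```bash
python3 go.py 650 -299 74 -17.8
```

```text
pos [ 649.8 -300.8  301.2] yaw -17.87 rot [ 3.141e+00  1.000e-03 -3.120e-01] q [-0.44  0.45  1.34 -0.    1.36  1.45] clk 15.1 open 0.761 grip 44.848968386650085
delta cm [-0.03 -0.18 22.72] yaw -0.001 1.8372470941883323
```

Emit:
{"api": "play_rows", "payload": {
  "steps": [
    {"delta_pos": [0,0,2],"yaw": 0,"jaw": 50},
    {"delta_pos": [0,0,6],"yaw": 0,"jaw": 50},
    {"delta_pos": [0,0,10],"yaw": 0,"jaw": 50},
    {"delta_pos": [0,0,14],"yaw": 0,"jaw": 50},
    {"delta_pos": [0,0,18],"yaw": 0,"jaw": 50},
    {"delta_pos": [0,0,20.5],"yaw": 0,"jaw": 50},
    {"delta_pos": [0,0,21.8],"yaw": 0,"jaw": 50},
    {"delta_pos": [0,0,22],"yaw": 0,"jaw": 50}
  ]
}}

```text
clock: 15.9
eef_pos: [648.9, -297.6, 80.6]
tcp_rot: [-3.141, 0.003, -0.31]
contact_force: [-0.0, 0.1, -0.5]
opening: 0.761
grasp_force: 44.7
```

Emit:
{"api": "play_rows", "payload": {
  "steps": [
    {"delta_pos": [0,0,0.1],"yaw": 0,"jaw": 50},
    {"delta_pos": [0,0,0.3],"yaw": 0,"jaw": 50},
    {"delta_pos": [0,0,0.4],"yaw": 0,"jaw": 50},
    {"delta_pos": [0,0,0.6],"yaw": 0,"jaw": 50},
    {"delta_pos": [0,0,0.7],"yaw": 0,"jaw": 50},
    {"delta_pos": [0,0,0.8],"yaw": 0,"jaw": 50},
    {"delta_pos": [0,0,0.8],"yaw": 0,"jaw": 50},
    {"delta_pos": [0,0,0.8],"yaw": 0,"jaw": 50}
  ]
}}

```text
clock: 16.7
eef_pos: [649.9, -298.6, 74.3]
tcp_rot: [3.142, 0.0, -0.31]
contact_force: [0.8, -0.2, -1.1]
opening: 0.757
grasp_force: 44.8
```

Emit:
{"api": "play_rows", "payload": {
  "steps": [
    {"delta_pos": [0,0,0.1],"yaw": 0,"jaw": 50},
    {"delta_pos": [0,0,0.2],"yaw": 0,"jaw": 50},
    {"delta_pos": [0,0,0.2],"yaw": 0,"jaw": 50},
    {"delta_pos": [0,0,0.3],"yaw": 0,"jaw": 50},
    {"delta_pos": [0,0,0.3],"yaw": 0,"jaw": 50},
    {"delta_pos": [0,0,0.4],"yaw": 0,"jaw": 50},
    {"delta_pos": [0,0,0.4],"yaw": 0,"jaw": 50},
    {"delta_pos": [0,0,0.4],"yaw": 0,"jaw": 50}
  ]
}}

```text
clock: 17.5
eef_pos: [649.9, -298.7, 70.3]
tcp_rot: [-3.142, 0.0, -0.31]
contact_force: [0.2, 0.3, -2.2]
opening: 0.758
grasp_force: 44.7
```

Emit:
{"api": "play_rows", "payload": {
  "steps": [
    {"delta_pos": [0,0,0.05],"yaw": 0,"jaw": 50},
    {"delta_pos": [0,0,0.1],"yaw": 0,"jaw": 50},
    {"delta_pos": [0,0,0.1],"yaw": 0,"jaw": 50},
    {"delta_pos": [0,0,0.15],"yaw": 0,"jaw": 50},
    {"delta_pos": [0,0,0.15],"yaw": 0,"jaw": 50},
    {"delta_pos": [0,0,0.2],"yaw": 0,"jaw": 50},
    {"delta_pos": [0,0,0.2],"yaw": 0,"jaw": 50},
    {"delta_pos": [0,0,0.2],"yaw": 0,"jaw": 50}
  ]
}}

```text
clock: 18.3
eef_pos: [650.3, -298.7, 70.1]
tcp_rot: [3.142, -0.001, -0.31]
contact_force: [-3.6, 3.7, 11.2]
opening: 0.756
grasp_force: 45.0
```

Contact with the floor at 11 N. Releasing and backing straight up.

Emit:
{"api": "play_rows", "payload": {
  "steps": [
    {"delta_pos": [0,0,-0.1],"yaw": 0,"jaw": 78},
    {"delta_pos": [0,0,-0.1],"yaw": 0,"jaw": 85},
    {"delta_pos": [0,0,-0.1],"yaw": 0,"jaw": 92},
    {"delta_pos": [0,0,-0.1],"yaw": 0,"jaw": 100},
    {"delta_pos": [0,0,-0.1],"yaw": 0,"jaw": 100},
    {"delta_pos": [0,0,-0.1],"yaw": 0,"jaw": 100},
    {"delta_pos": [0,0,-0.1],"yaw": 0,"jaw": 100},
    {"delta_pos": [0,0,-0.1],"yaw": 0,"jaw": 100}
  ]
}}

```text
clock: 19.1
eef_pos: [649.9, -298.6, 69.3]
tcp_rot: [3.142, 0.0, -0.31]
contact_force: [-0.1, 0.6, 0.7]
opening: 0.997
grasp_force: 0.0
```

Emit:
{"api": "play_rows", "payload": {
  "steps": [
    {"delta_pos": [0,0,-1],"yaw": 0,"jaw": 100},
    {"delta_pos": [0,0,-3],"yaw": 0,"jaw": 100},
    {"delta_pos": [0,0,-6],"yaw": 0,"jaw": 100},
    {"delta_pos": [0,0,-9],"yaw": 0,"jaw": 100},
    {"delta_pos": [0,0,-12],"yaw": 0,"jaw": 100},
    {"delta_pos": [0,0,-15],"yaw": 0,"jaw": 100},
    {"delta_pos": [0,0,-18],"yaw": 0,"jaw": 100},
    {"delta_pos": [0,0,-20],"yaw": 0,"jaw": 100}
  ]
}}

```text
clock: 19.9
eef_pos: [650.5, -298.9, 272.9]
tcp_rot: [3.141, -0.003, -0.31]
contact_force: [-0.8, -0.8, -0.3]
opening: 0.999
grasp_force: 0.0
```

```bash
cat > e.py <<'E'
from h import *
for n in ["side","top"]:
    im,d=vision.grab_frame(n);cv2.imwrite(f"pics/{n}3.png",im[:,:,::-1])
    for t in ("tea_box","capsule_carton"):
      for o in vision.cut_out(n,t)[:3]:
        P=region(n,o["region"],d);print(n,t,round(o["conf"],2),np.round(o["uv"]),np.percentile(P,[2,50,98],axis=0).round().tolist())
print(r.sense()["eef_pos"],r.sense()["clock"])
E
python3 e.py
```

```text
side tea_box 0.88 [280. 145.] [[609.0, -317.0, 9.0], [639.0, -272.0, 73.0], [679.0, -258.0, 127.0]]
side tea_box 0.88 [214. 258.] [[654.0, 229.0, 5.0], [685.0, 263.0, 87.0], [729.0, 287.0, 126.0]]
side capsule_carton 0.67 [319. 190.] [[455.0, -54.0, 5.0], [487.0, 10.0, 98.0], [539.0, 26.0, 149.0]]
top tea_box 0.76 [198. 169.] [[658.0, 206.0, 4.0], [688.0, 238.0, 112.0], [729.0, 280.0, 128.0]]
top tea_box 0.74 [380. 190.] [[615.0, -324.0, 12.0], [640.0, -286.0, 112.0], [682.0, -259.0, 130.0]]
top capsule_carton 0.73 [279. 237.] [[463.0, -54.0, -1.0], [508.0, -6.0, 127.0], [550.0, 30.0, 151.0]]
[ 649.21658743 -298.33438926  267.98768121] 20.2
```

View pics/side3.png

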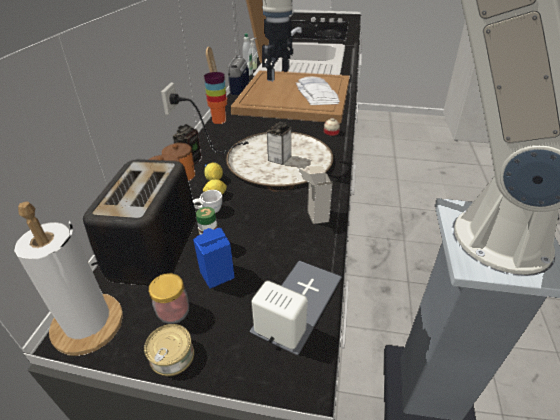

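The carton stands upright near the tray's centre at (280,145). The capsule carton at (318,190) hasn't moved, and the gripper is clear.

```bash
python3 -c "
from rig import r
print(r.sign_off())"
```

```text
the job is handed in; nothing more can be done
None
```

I showed the black tea carton's left, front and right panels to the scanner, stood it upright near the tray's centre and left the capsule carton where it was; I handed the job in at about 20 s, but the judge's result was not shown.

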